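Nest the three steel prep vessels

ROBOT

A 6-joint arm with a two-finger parallel gripper is mounted at the origin on a cart in front of the work surface, level with it; the furniture and walls round the work are solid. World frame = base frame: x ahead of the robot, y to its left, z up, the work surface at z = 0. Lengths are in m, angles in rad, forces in N, time in s.
With the tool pointing down it reaches from about 0.425 to 0.925 m from the base axis. Payload 12.5 kg.
Tool frame: the origin (TCP) lies at the very end of the fingers, on their centre line; the grasp point (between the pads) lies grip_point_offset behind it (grip_point_offset is the distance from the TCP to the grasp point, in m); z points along the fingers, y is the line along which they close (so a half turn about z gives the same grasp; the last joint's range is limited). The gripper opens to 85 mm and grips with 20 to 120 N. Pads are 22 mm wide; open, the fingers measure 114 mm over their backs; the gripper's body (76 mm by 85 mm) begins 54 mm behind the grasp point. The pads swing forward as they close: fully open they stand 13 mm farther back than shut.
Start: joints at [-1.42, 0.491, 1.559, -0, 1.092, -0.106], TCP at [0.159, -0.605, 0.231] pointing down, gripper open.
Joint ranges: [-3.1, 3.1], [-0.84, 2.19], [0.05, 2.79], [-1.13, 4.28], [0.06, 2.93], [-2.69, 2.69]. Speed limits (rad/s): [2.22, 2.22, 2.79, 3.14, 3.14, 3.14].

INTERFACE

Orientations are given as a unit quaternion [x, y, z, w].
In Python, from rig import * gives the robot as it stands.
- The arm moves only by the shell command python3 -m pendant 'ROWS' [FORCE]. ROWS is JSON, a list that holds one entry, the list of rows, each a list of 7 numbers: the turn, a rotation vector about the tool's x, y, z in rad, then the shift along the tool's x, y, z in m, then the opening, from 0 (shut) to 1 (fully open). In form: [[[ax, ay, az, x, y, z, jaw], ...]]. A call has 1 to 12 rows; each row is the pose to reach, as a shift and turn from the pose commanded when the call began, along the tool's axes at that moment; what a row does not reach only later rows make up. A row lasts 1/12 s, in which the tool goes at most 41.7 mm and 7.16 degrees, less where a joint would pass 70% of its speed; a pose out of reach is approached as far as the arm can. A call with a gripper value outside its range is refused whole. The fingers move at their own pace and stop on an object; FORCE is the grip in N (left out, the last holds). Time passes only in rows, so rows that repeat a pose let the fingers close. It gives the time, the measured TCP pose, the force, the opening and the grip force at its end, in the units of the state.
- get_state(): the state, without advancing time (a new reading comes with each control period).
- read_camera(name): name is "scene" or "side" or "wrist"; returns a dict with "color" (400x640x3 uint8, blue, green, red), "fx", "fy", "cx", "cy" (pixels), "dist_coeffs" ([k1, k2, p1, p2, k3] as OpenCV has them; the pictures are not rectified), "R" (3x3) and "t" (3): a world point X has camera coordinates R X + t; the wrist camera has in their place "T_tool_cam" (4x4, takes a point from camera to tool coordinates, whose origin is the TCP and whose axes are the flange's). Camera axes: x right, y down, z forward; pixel columns grow to the right and rows downward; lengths in m; the calibration is good to about 2 mm. A picture is of the moment at which its call begins: read the wrist's pose just before it. There is no depth.
- hand_in(): hands the job in; it is judged then, once.
Trained networks look in a picture, given as the dict that the camera call returned (one of the last four; its "shot" number tells which), for a name from the list of things; names that differ only in an ending like _2 or _b are one class to them, and where a whole thing is asked for, a point or a joint stands for the part that bears it (a point fixed in the world has none). Each returns a list of dicts, best first, with "score" (0 to 1); they miss things now and then, are a little off and sometimes report something else, mostly with a low value. They report only what shows in the picture. A call takes as long as a camera call.
- outline_of(picture, name): "region" (400x640 bool, what is visible of it) and "bbox" ([left, top, right, bottom] in pixels, round what is visible of it).
The state is a dict: "time": time; "joint_pos": joint angles; "dq": joint speeds; "effort": joint torques, N m; "ee_pos": TCP position; "ee_rot": TCP orientation; "contact_force": force on the tool from outside, world axes, zero at the start; "torque": the same for the moment, N m; "width": finger opening in m; "gripper_force": force on a finger pad.
Only numpy, scipy, OpenCV 4.12 (cv2) and the standard library are available. Lean on these libraries where they do the work, as an engineer would, in place of code of your own. Each camera call takes 0.05 s, during which the arm holds its last target. There are 200 camera calls.

TASK

Put the set of three plain steel vessels away as one nest: the cup standing in the wide bowl and the slim beaker standing in the cup, all upright. Leave the bowl where it stands, set the pieces down rather than dropping them, and do not disturb the striped mug.

Things in the scene. Friction and masses are not known exactly. Their poses are not given: they have to be found in the camera images.
- bowl: The largest steel vessel: a wide, low, open round bowl, 130 mm across the rim and 48 mm high; base 92 mm across, flaring upward; wall 4 mm, floor 4 mm thick, flat inner floor about 84 mm across; loose, about 0.35 kg. Origin: centre of its underside; z up.
- cup: The middle steel vessel: an open round cup without a handle, 64 mm across and 66 mm high; its upper 32 mm are straight-sided, below that it narrows to a foot 54 mm across; wall 3 mm, floor 4 mm thick, inner floor about 48 mm across, mouth 58 mm across inside; loose, about 0.12 kg. Origin: centre of its underside; z up. Standing in the bowl its rim is 22 mm above the bowl's rim.
- beaker: The smallest steel vessel: a slim open round beaker, 40 mm across and 84 mm high; its upper 40 mm are straight-sided, below that it narrows to a foot 28 mm across; loose, about 0.10 kg. Origin: centre of its underside; z up. Standing in the cup its rim is 22 mm above the cup's rim.
- mug: A small cream mug with dark stripes and a handle, 65 mm wide, 88 mm over the handle, 50 mm high: a bystander that stays where it is. Origin: under the middle of its outline, handle included (the round part is centred 12 mm to +y of it, the handle reaches 44 mm to -y); z up.

How it is judged:
At the end, for the whole second after the job is handed in: Cup stands on the bowl's floor (axes within 25 mm), beaker on the cup's floor (within 20 mm), each foot under 12 mm above the underside of the vessel round it; all upright within 10 degrees, at rest; bowl on the worktop within 50 mm, mug upright within 30 mm of where it stood (horizontal distance between cup and bowl below 0.025 m and z of cup in the frame of bowl between 0 and 0.012 m and horizontal distance between beaker and cup below 0.02 m and z of beaker in the frame of cup between 0 and 0.012 m and angle between each of bowl, cup, beaker, mug's own z axis and vertical below 0.17 rad and height (world z) of bowl below 0.01 m and distance of bowl from where it was at the start of the episode below 0.05 m and distance of mug from where it was at the start of the episode below 0.03 m and linear speed of each of cup, beaker below 0.02 m/s); the robot touches nothing.
It fails at once if the cup is dropped (falls free faster than 0.7 m/s, a drop of about 25 mm) (contact force between cup and the fingers below 0.05 N and linear speed of cup above 0.7 m/s).
It fails at once if the beaker is dropped (falls free faster than 0.7 m/s, a drop of about 25 mm) (contact force between beaker and the fingers below 0.05 N and linear speed of beaker above 0.7 m/s and linear speed of cup below 0.2 m/s).
It fails at once if the bowl is pushed or carried more than 50 mm away (distance of bowl from where it was at the start of the episode above 0.05 m).
It fails at once if the mug is moved more than 30 mm or tipped (distance of mug from where it was at the start of the episode above 0.03 m or angle between mug's own z axis and vertical above 0.3 rad).
It also fails if it takes over 58 s, if anything falls off the work surface, if the arm or the gripper's body presses on something with over 40 N, if the wrist force passes 120 N, or if a joint passes its speed limit or range.

## Working session

There is one attempt and no reset: what is moved stays moved. The work goes in short steps, Python scripts to look and compute and a shell command to move; the robot and the scene stay as the last step left them, time stands still between calls to the robot, and variables do not carry over. Pictures are saved under pics/ and viewed, at most 10 in all, crops included, and the job is handed in when it is done.

```bash
ls; mkdir -p pics; cat > h.py <<'E'
from rig import *
import numpy as np, cv2
from scipy.spatial.transform import Rotation as Ro
def cam(name):
    s=get_state(); p=read_camera(name)
    if 'R' in p: R=np.array(p['R']);t=np.array(p['t'])
    else:
        T=np.eye(4);T[:3,:3]=Ro.from_quat(s['ee_rot']).as_matrix();T[:3,3]=s['ee_pos']
        M=np.linalg.inv(T@np.array(p['T_tool_cam']));R=M[:3,:3];t=M[:3,3]
    return p,R,t
def K(p): return np.array([[p['fx'],0,p['cx']],[0,p['fy'],p['cy']],[0,0,1.]])
def ray(p,R,t,uv,z):
    n=cv2.undistortPoints(np.array([[uv]],float),K(p),np.array(p['dist_coeffs'],float))[0,0]
    d=R.T@np.array([n[0],n[1],1]);c=-R.T@t
    return c+d*(z-c[2])/d[2]
def proj(p,R,t,X):
    return cv2.projectPoints(np.array(X,float).reshape(-1,1,3),cv2.Rodrigues(R)[0],t,K(p),np.array(p['dist_coeffs'],float))[0][:,0]
def save(p,f): cv2.imwrite('pics/'+f,p['color'])
E
python3 - <<'E'
from h import *
s=get_state();print(s)
print(grip_point_offset)
for c in ['scene','side','wrist']:
    p,R,t=cam(c);save(p,c+'0.png');print(c,-R.T@t)
    for n in ['bowl','cup','beaker','mug']:
        for o in outline_of(p,n)[:2]: print(n,round(o['score'],2),o['bbox'],o['region'].sum())
E
python3 -c "
import cv2,numpy as np
a=[cv2.imread('pics/%s0.png'%c) for c in('scene','side')]
"
```

```text
pics
{'time': 0.0, 'joint_pos': array([-1.41962341e+00,  4.91587894e-01,  1.55947613e+00,  1.44044447e-07,
        1.09170128e+00, -1.05580712e-01]), 'dq': array([ 1.03917429e-04,  4.19336102e-04, -7.53510682e-04,  1.33367600e-03,
       -5.90662095e-05, -6.60980237e-04]), 'effort': array([-2.07401266e-03, -6.18454456e+01, -2.61594737e+01, -1.72284194e-04,
        4.12353533e-03,  2.35256380e-05]), 'ee_pos': array([ 0.15871138, -0.60426699,  0.23070095]), 'ee_rot': array([ 9.91770841e-01,  1.28024429e-01, -1.33009208e-05, -5.86175447e-04]), 'contact_force': array([-0.20935646,  0.22322349,  0.30995545]), 'torque': array([0.0610561 , 0.00032074, 0.04764175]), 'gripper_force': 0.0, 'width': 0.08532999063409151}
0.0187
scene [0.09965451 0.66013781 0.86554257]
bowl 0.93 [292.9, 175.6, 342.3, 220.7] 1748
cup 0.95 [352.4, 109.9, 374.2, 143.3] 566
beaker 0.89 [243.5, 256.1, 265.1, 293.1] 560
mug 0.88 [269.3, 203.3, 295.2, 236.6] 666
mug 0.5 [245.0, 256.5, 267.2, 289.4] 586
side [0.20858373 0.80911531 0.42607298]
bowl 0.57 [291.3, 186.3, 342.6, 221.5] 1532
beaker 0.93 [258.9, 226.9, 280.3, 277.7] 898
mug 0.69 [273.4, 206.4, 299.0, 235.9] 700
wrist [ 0.23583253 -0.5850599   0.37344612]
```

View pics/scene0.png

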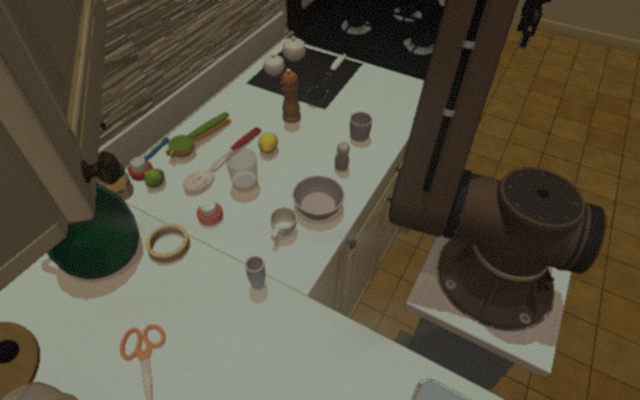

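View pics/side0.png

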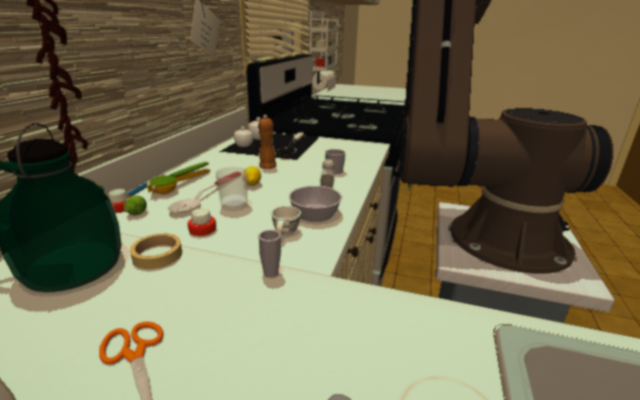

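```bash
python3 - <<'E'
from h import *
from scipy.optimize import minimize
S={'bowl':[(46,0),(65,48)],'cup':[(27,0),(32,34),(32,66)],'beaker':[(14,0),(20,44),(20,84)],'mug':[(32,0),(32,50)]}
a=np.linspace(0,2*np.pi,60)
def pts(n,x,y): return np.array([[x+r/1e3*np.cos(k),y+r/1e3*np.sin(k),z/1e3] for r,z in S[n] for k in a])
for c in ['scene','side']:
    p,R,t=cam(c)
    for n in S:
        for o in outline_of(p,n)[:1]:
            m=o['region'].astype(np.uint8);ys,xs=np.nonzero(m)
            x0=ray(p,R,t,(xs.mean(),ys.mean()),S[n][-1][1]/2e3)[:2]
            b=np.array(o['bbox'])
            def cost(q):
                P=proj(p,R,t,pts(n,*q));return np.abs(np.r_[P.min(0),P.max(0)]-b)
            r=minimize(lambda q:(cost(q)**2).sum(),x0,method='Nelder-Mead')
            print(c,n,round(o['score'],2),r.x.round(4),cost(r.x).round(1))
E
```

```text
scene bowl 0.8 [0.446  0.0134] [1.3 1.  1.3 1. ]
scene cup 0.76 [ 0.4685 -0.2821] [0.5 1.7 0.5 1.6]
scene beaker 0.95 [0.4491 0.2837] [0.2 1.6 0.2 1.5]
scene mug 0.68 [0.4814 0.1194] [0.5 1.7 0.6 1.5]
side bowl 0.72 [0.4431 0.0158] [0.3 1.2 0.3 0.8]
side cup 0.91 [ 0.4663 -0.2762] [1.4 1.1 1.4 0.7]
side beaker 0.83 [0.4503 0.2813] [1.  0.6 1.  0.4]
side mug 0.96 [0.4811 0.1148] [0.1 2.4 0.1 1.9]
```

The scene view shows the bowl at pixel (318,197), cup (360,126), beaker (256,272) and mug (283,222), with a small shaker at (342,155). The side view agrees. I'll move above the cup and square the tool to the world axes.

```bash
python3 -m pendant '[[[0,0,0.05,0.036,-0.022,0,1],[0,0,0.1,0.072,-0.045,0,1],[0,0,0.15,0.108,-0.067,0,1],[0,0,0.2,0.144,-0.09,0,1],[0,0,0.2567,0.18,-0.112,0,1],[0,0,0.2567,0.216,-0.135,0,1],[0,0,0.2567,0.252,-0.157,0,1],[0,0,0.2567,0.288,-0.18,0,1],[0,0,0.2567,0.324,-0.202,0,1],[0,0,0.2567,0.352,-0.219,0,1],[0,0,0.2567,0.372,-0.232,0,1],[0,0,0.2567,0.381,-0.237,0,1]]]' 40
python3 -m pendant '[[[0,0,0,0,0,0,1],[0,0,0,0,0,0,1]]]'
cat > m.py <<'E'
from h import *
from scipy.optimize import minimize
S={'bowl':[(46,0),(65,48)],'cup':[(27,0),(32,34),(32,66)],'beaker':[(14,0),(20,44),(20,84)],'mug':[(32,0),(32,50)]}
a=np.linspace(0,2*np.pi,60)
def pts(n,x,y,z0=0): return np.array([[x+r/1e3*np.cos(k),y+r/1e3*np.sin(k),z0+z/1e3] for r,z in S[n] for k in a])
def fit(c,names,f=None,z0=0):
    p,R,t=cam(c)
    if f: save(p,f)
    for n in names:
        for o in outline_of(p,n)[:1]:
            reg=o['region'].astype(np.uint8);ys,xs=np.nonzero(reg)
            x0=ray(p,R,t,(xs.mean(),ys.mean()),z0+S[n][-1][1]/2e3)[:2]
            def iou(q):
                P=proj(p,R,t,pts(n,*q,z0));m=np.zeros(reg.shape,np.uint8)
                cv2.fillConvexPoly(m,cv2.convexHull(np.round(P*16).astype(np.int32)),1,shift=4)
                return 1-(m&reg).sum()/(m|reg).sum()
            r=minimize(iou,x0,method='Nelder-Mead',options=dict(initial_simplex=[x0,x0+[.02,0],x0+[0,.02]]))
            print(c,n,round(o['score'],2),r.x.round(4),'iou',round(1-r.fun,3),np.round(o['bbox']))
E
python3 - <<'E'
from m import *
s=get_state();print(s['ee_pos'],s['ee_rot'],s['joint_pos'])
fit('wrist',['cup','bowl'],'w1.png')
p,R,t=cam('scene');print('shaker',ray(p,R,t,(342,168),0))
E
```

```text
time: 2.25
ee_pos: [0.4689, -0.276, 0.2314]
ee_rot: [1.0, 0.001, 0.0, -0.0]
contact_force: [-1.1, -0.4, -0.4]
width: 0.0853
gripper_force: 0.0
time: 2.42
ee_pos: [0.4669, -0.2787, 0.2312]
ee_rot: [1.0, 0.001, -0.0, 0.0]
contact_force: [-0.4, 0.6, 0.1]
width: 0.0857
gripper_force: 0.0
[ 0.46691607 -0.27873672  0.23124626] [ 9.99999858e-01  5.08209101e-04 -9.49124305e-05  1.25391815e-04] [-6.59528460e-01  3.75930513e-01  1.75868669e+00 -3.72095789e-04
  1.00697168e+00  9.10450304e-01]
wrist cup 0.76 [ 0.4744 -0.284 ] iou 0.967 [300. 136. 364. 206.]
wrist bowl 0.61 [0.4471 0.0167] iou 0.977 [  0. 133. 109. 254.]
shaker [ 0.45270464 -0.13464569  0.        ]
```

View pics/w1.png

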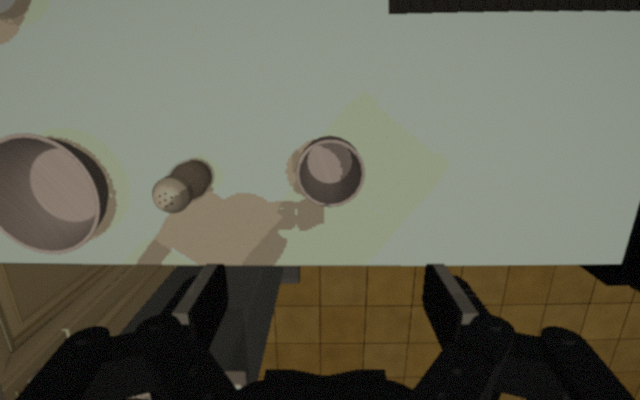

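The wrist view shows the cup at (330,172), the shaker well clear at (175,193), and the bowl on the left. I'll descend over the cup and take one closer look on the way.

```bash
python3 -m pendant '[[[0,0,0,0.003,0.002,0.03,1],[0,0,0,0.006,0.004,0.06,1],[0,0,0,0.006,0.004,0.09,1],[0,0,0,0.006,0.004,0.1,1],[0,0,0,0.006,0.004,0.1,1],[0,0,0,0.006,0.004,0.1,1]]]'
python3 - <<'E'
from m import *
print(get_state()['ee_pos'])
fit('wrist',['cup']); fit('scene',['cup'])
E
```

```text
time: 3.12
ee_pos: [0.473, -0.2832, 0.1319]
ee_rot: [1.0, -0.0, -0.0, 0.0]
contact_force: [-0.5, -0.4, 0.8]
width: 0.0851
gripper_force: 0.0
[ 0.47301936 -0.28315619  0.13190223]
wrist cup 0.62 [ 0.4742 -0.2835] iou 0.959 [278. 159. 375. 262.]
scene cup 0.78 [ 0.4725 -0.2876] iou 0.843 [354. 111. 372. 139.]
```

```bash
python3 -m pendant '[[[0,0,0,0.001,0,0.035,1],[0,0,0,0.001,0,0.07,1],[0,0,0,0.001,0,0.09,1],[0,0,0,0.001,0,0.1,1],[0,0,0,0.001,0,0.1,1],[0,0,0,0.001,0,0.1,0.4],[0,0,0,0.001,0,0.1,0.4],[0,0,0,0.001,0,0.1,0.4],[0,0,0,0.001,0,0.1,0.4],[0,0,0,0.001,0,0.1,0.4],[0,0,0,0.001,0,0.1,0.4]]]' 40
python3 -m pendant '[[[0,0,0,0,0,0,0.4],[0,0,0,0,0,0,0.4],[0,0,0,0,0,0,0.4],[0,0,0,0,0,0,0.4]]]' 40
```

```text
time: 4.23
ee_pos: [0.4748, -0.2831, 0.033]
ee_rot: [1.0, 0.0, 0.001, 0.001]
contact_force: [-0.5, 0.2, 8.2]
width: 0.0616
gripper_force: 44.5
time: 4.57
ee_pos: [0.4748, -0.2831, 0.033]
ee_rot: [1.0, 0.0, 0.001, 0.001]
contact_force: [-0.2, 0.1, 8.5]
width: 0.0617
gripper_force: 44.5
```

```bash
python3 -m pendant '[[[0,0,0,0,0,-0.01,0.4],[0,0,0,0,0,-0.03,0.4],[0,0,0,0,0,-0.06,0.4],[0,0,0,0,0,-0.09,0.4],[0,0,0,0,0,-0.11,0.4],[0,0,0,0,0,-0.12,0.4],[0,0,0,-0.002,-0.02,-0.12,0.4],[0,0,0,-0.005,-0.05,-0.12,0.4],[0,0,0,-0.008,-0.08,-0.12,0.4],[0,0,0,-0.011,-0.11,-0.12,0.4],[0,0,0,-0.014,-0.14,-0.12,0.4],[0,0,0,-0.017,-0.17,-0.12,0.4]]]' 40
python3 -m pendant '[[[0,0,0,-0.003,-0.03,0,0.4],[0,0,0,-0.006,-0.06,0,0.4],[0,0,0,-0.008,-0.085,0,0.4],[0,0,0,-0.01,-0.108,0,0.4],[0,0,0,-0.012,-0.121,0,0.4],[0,0,0,-0.012,-0.1285,0,0.4],[0,0,0,-0.012,-0.1285,0,0.4],[0,0,0,-0.012,-0.1285,0,0.4],[0,0,0,-0.012,-0.1285,0,0.4]]]'
python3 - <<'E'
from m import *
fit('wrist',['bowl','cup'],'w2.png'); fit('scene',['bowl'],'s2.png');fit('side',['bowl'],'d2.png')
E
```

```text
time: 5.57
ee_pos: [0.4564, -0.1111, 0.1514]
ee_rot: [1.0, -0.0, -0.0, -0.0]
contact_force: [0.8, -0.4, -0.3]
width: 0.0619
gripper_force: 44.3
time: 6.32
ee_pos: [0.4452, 0.0153, 0.1513]
ee_rot: [1.0, -0.0, 0.0, 0.0]
contact_force: [1.2, 0.2, -1.7]
width: 0.0615
gripper_force: 44.3
wrist bowl 0.77 [0.447  0.0175] iou 0.677 [235. 109. 406. 252.]
wrist cup 0.96 [0.4071 0.0106] iou 0.296 [242. 195. 408. 376.]
scene bowl 0.72 [0.4428 0.0179] iou 0.862 [298. 180. 345. 219.]
side bowl 0.9 [0.447  0.0133] iou 0.933 [292. 187. 341. 223.]
```

View pics/w2.png

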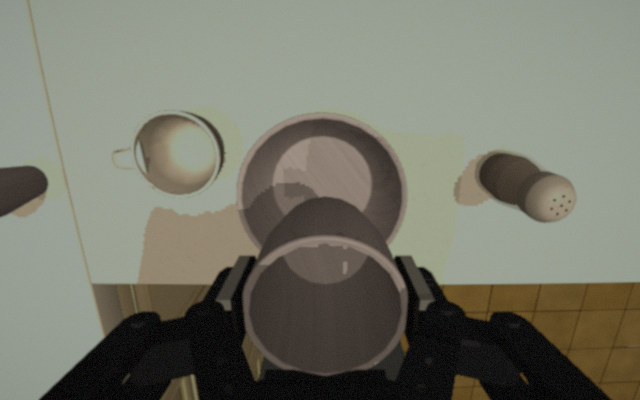

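View pics/d2.png

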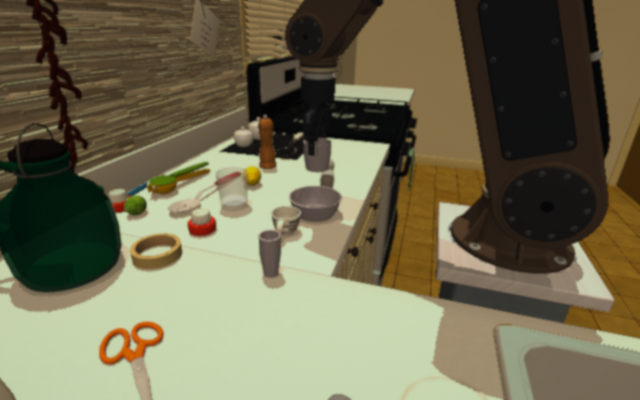

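The wrist view shows the cup upright in the grip and the bowl rim centred at (322,182), in line with the fingers. The side view has the cup straight above the bowl at (316,205). I'll lower it now.

```bash
python3 -m pendant '[[[0,0,0,0.001,-0.001,0.02,0.4],[0,0,0,0.001,-0.001,0.045,0.4],[0,0,0,0.001,-0.001,0.07,0.4],[0,0,0,0.001,-0.001,0.09,0.4],[0,0,0,0.001,-0.001,0.1,0.4],[0,0,0,0.001,-0.001,0.106,0.4],[0,0,0,0.001,-0.001,0.109,0.4],[0,0,0,0.001,-0.001,0.111,0.4],[0,0,0,0.001,-0.001,0.112,0.4],[0,0,0,0.001,-0.001,0.113,0.4],[0,0,0,0.001,-0.001,0.113,0.4]]]'
```

```text
time: 7.58
ee_pos: [0.4463, 0.0169, 0.0387]
ee_rot: [1.0, 0.0, 0.0, 0.0]
contact_force: [-0.3, 0.3, -1.0]
width: 0.0619
gripper_force: 44.3
```

```bash
python3 -m pendant '[[[0,0,0,0,0,0.001,0.4],[0,0,0,0,0,0.002,0.4],[0,0,0,0,0,0.002,0.4]]]'
```

```text
time: 7.83
ee_pos: [0.4463, 0.0169, 0.037]
ee_rot: [1.0, 0.0, 0.001, 0.0]
contact_force: [-3.1, -0.9, 10.4]
width: 0.0619
gripper_force: 45.7
```

Contact made. I'll release to a partial opening, then rise.

```bash
python3 -m pendant '[[[0,0,0,0,0,0,0.88],[0,0,0,0,0,0,0.88],[0,0,0,0,0,0,0.88],[0,0,0,0,0,0,0.88],[0,0,0,0,0,-0.005,0.88],[0,0,0,0,0,-0.015,0.88],[0,0,0,0,0,-0.03,0.88],[0,0,0,0,0,-0.06,0.88],[0,0,0,0,0,-0.09,0.88],[0,0,0,0,0,-0.12,0.88],[0,0,0,0,0,-0.15,0.88],[0,0,0,0,0,-0.15,0.88]]]'
python3 - <<'E'
from m import *
fit('wrist',['cup','bowl'],'w3.png',z0=0.004)
fit('wrist',['bowl','mug']); fit('scene',['beaker','mug']); fit('side',['beaker'])
E
```

```text
time: 8.83
ee_pos: [0.4476, 0.0169, 0.1912]
ee_rot: [1.0, 0.0, 0.004, 0.0]
contact_force: [0.7, 0.8, 0.2]
width: 0.075
gripper_force: 0.0
wrist cup 0.97 [0.4453 0.0168] iou 0.968 [287. 151. 363. 234.]
wrist bowl 0.64 [0.4466 0.0178] iou 0.673 [247. 111. 396. 256.]
wrist bowl 0.7 [0.4466 0.0177] iou 0.689 [246. 112. 398. 257.]
wrist mug 0.74 [0.4786 0.1313] iou 0.844 [137. 112. 240. 185.]
scene beaker 0.7 [0.4494 0.2821] iou 0.916 [246. 256. 267. 289.]
scene mug 0.57 [0.4815 0.125 ] iou 0.806 [270. 205. 295. 240.]
side beaker 0.97 [0.453  0.2778] iou 0.931 [260. 227. 281. 280.]
```

View pics/w3.png

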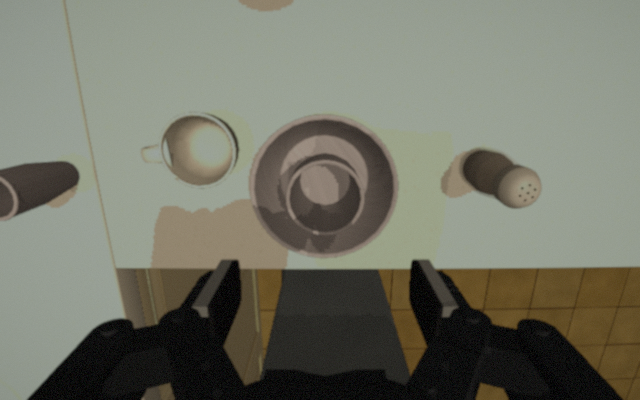

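The cup (325,195) stands upright on the bowl floor, and the mug (200,150) is undisturbed. Next is the beaker.

```bash
python3 -m pendant '[[[0,0,0,0,-0.02,0,0.88],[0,0,0,0,-0.05,0,0.88],[0,0,0,0,-0.085,0,0.88],[0,0,0,0,-0.12,0,0.88],[0,0,0,0,-0.155,0,0.88],[0,0,0,0.002,-0.19,0,0.88],[0,0,0,0.004,-0.22,0,0.88],[0,0,0,0.004,-0.245,0,0.88],[0,0,0,0.004,-0.258,0,0.88],[0,0,0,0.004,-0.263,0,0.88],[0,0,0,0.004,-0.263,0,0.88],[0,0,0,0.004,-0.263,0,0.88]]]'
python3 - <<'E'
from m import *
print(get_state()['ee_pos'],get_state()['joint_pos'])
fit('wrist',['beaker'])
E
```

```text
time: 10.38
ee_pos: [0.4499, 0.2791, 0.1861]
ee_rot: [1.0, -0.0, -0.0, 0.0]
contact_force: [0.6, -0.3, 0.5]
width: 0.0752
gripper_force: 0.0
[0.44991045 0.27911835 0.18605828] [ 4.30611963e-01  4.11053048e-01  1.84459076e+00 -3.38726642e-04
  8.86667685e-01  2.00165718e+00]
wrist beaker 0.78 [0.4515 0.2813] iou 0.958 [298. 164. 349. 225.]
```

```bash
python3 -m pendant '[[[0,0,0,0.0015,-0.002,0.03,0.88],[0,0,0,0.0015,-0.002,0.065,0.88],[0,0,0,0.0015,-0.002,0.095,0.88],[0,0,0,0.0015,-0.002,0.115,0.88],[0,0,0,0.0015,-0.002,0.125,0.88],[0,0,0,0.0015,-0.002,0.125,0.88],[0,0,0,0.0015,-0.002,0.125,0.2],[0,0,0,0.0015,-0.002,0.125,0.2],[0,0,0,0.0015,-0.002,0.125,0.2],[0,0,0,0.0015,-0.002,0.125,0.2],[0,0,0,0.0015,-0.002,0.125,0.2],[0,0,0,0.0015,-0.002,0.125,0.2]]]' 40
python3 -m pendant '[[[0,0,0,0,0,0,0.2],[0,0,0,0,0,0,0.2],[0,0,0,0,0,0,0.2],[0,0,0,0,0,0,0.2],[0,0,0,0,0,-0.003,0.2],[0,0,0,0,0,-0.006,0.2],[0,0,0,0,0,-0.01,0.2],[0,0,0,0,0,-0.01,0.2]]]'
python3 - <<'E'
from m import *
fit('side',['beaker'],'d4.png');fit('wrist',['beaker'],'w4.png')
a=cv2.imread('pics/d4.png')[170:300,210:340];b=cv2.imread('pics/w4.png')
cv2.imwrite('pics/c4.png',np.hstack([cv2.resize(a,(400,400),interpolation=2),cv2.resize(b[:,120:520],(400,400))]))
E
```

```text
time: 11.48
ee_pos: [0.4522, 0.2821, 0.0628]
ee_rot: [1.0, 0.0, 0.001, -0.0]
contact_force: [0.2, -0.8, 5.9]
width: 0.0381
gripper_force: 40.0
time: 12.15
ee_pos: [0.4518, 0.2822, 0.0723]
ee_rot: [1.0, 0.0, 0.001, -0.0]
contact_force: [-0.3, 0.5, -0.8]
width: 0.038
gripper_force: 40.4
side beaker 0.79 [0.4586 0.2643] iou 0.726 [261. 225. 280. 276.]
```

View pics/c4.png

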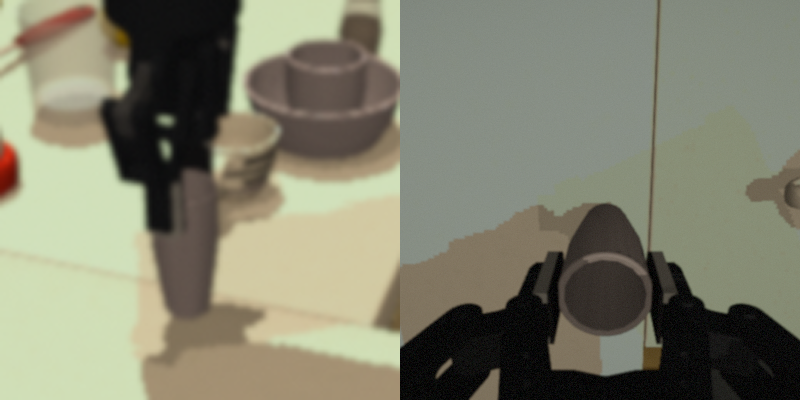

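The beaker is held upright, and the crop also shows the cup nested in the bowl. I'll carry the beaker over and check how far the fingertips overlap it.

```bash
python3 - <<'E'
from m import *
p,R,t=cam('side')
for z in (.07,.075,.08): print(z,proj(p,R,t,[[.452-.011,.282+.02,z],[.452+.011,.282+.02,z],[.452+.011,.282+.0335,z]]).round(1).tolist())
E
python3 -m pendant '[[[0,0,0,0,0,-0.02,0.2],[0,0,0,0,0,-0.045,0.2],[0,0,0,0,0,-0.07,0.2],[0,0,0,0,0,-0.09,0.2],[0,0,0,0,0,-0.1,0.2],[0,0,0,0,0.02,-0.1,0.2],[0,0,0,0,0.045,-0.1,0.2],[0,0,0,0,0.075,-0.1,0.2],[0,0,0,0,0.105,-0.1,0.2],[0,0,0,0,0.135,-0.1,0.2],[0,0,0,-0.002,0.165,-0.1,0.2],[0,0,0,-0.004,0.195,-0.1,0.2]]]'
python3 -m pendant '[[[0,0,0,-0.002,0.03,0,0.2],[0,0,0,-0.002,0.05,0,0.2],[0,0,0,-0.002,0.062,0,0.2],[0,0,0,-0.002,0.068,0,0.2],[0,0,0,-0.002,0.07,0,0.2],[0,0,0,-0.002,0.07,0,0.2],[0,0,0,-0.002,0.07,0,0.2]]]'
python3 - <<'E'
from m import *
fit('wrist',['cup'],'w5.png',z0=.004);fit('scene',['cup'],z0=.004);fit('side',['cup'],'d5.png',z0=.004)
a=cv2.imread('pics/d5.png')[100:230,250:380];b=cv2.imread('pics/w5.png')
cv2.imwrite('pics/c5.png',np.hstack([cv2.resize(a,(400,400),interpolation=2),b[:,120:520]]))
E
```

```text
0.07 [[270.0, 248.8], [258.5, 246.5], [255.2, 250.5]]
0.075 [[269.9, 246.3], [258.4, 244.1], [255.0, 248.1]]
0.08 [[269.8, 243.9], [258.2, 241.7], [254.9, 245.6]]
time: 13.4
ee_pos: [0.4471, 0.0856, 0.1707]
ee_rot: [1.0, 0.0, -0.0, 0.0]
contact_force: [0.4, 0.9, -1.1]
width: 0.0377
gripper_force: 40.6
time: 13.98
ee_pos: [0.4455, 0.0175, 0.1711]
ee_rot: [1.0, 0.0, -0.0, -0.0]
contact_force: [0.7, -0.6, -1.0]
width: 0.0378
gripper_force: 40.6
wrist cup 0.67 [0.4457 0.017 ] iou 0.718 [282. 154. 370. 227.]
scene cup 0.64 [0.4436 0.0164] iou 0.917 [305. 178. 333. 211.]
side cup 0.63 [ 0.4521 -0.0021] iou 0.758 [302. 182. 329. 210.]
```

View pics/c5.png

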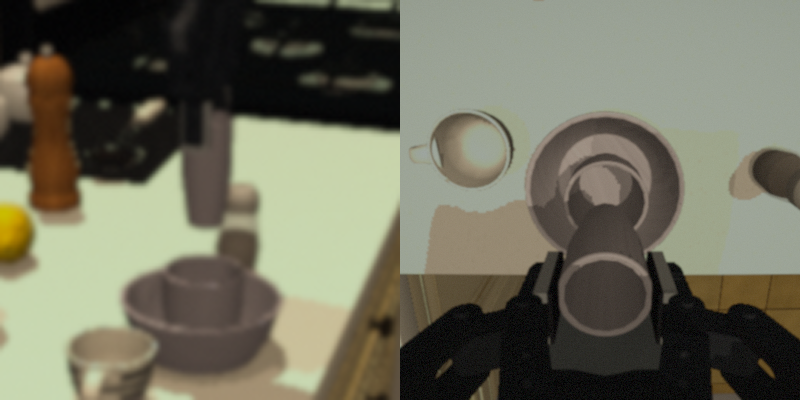

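The beaker hangs upright over the cup, on axis: cup mouth at about (605,190) in the right-hand crop. The fingertips should end about 4 mm above the cup rim. I'll lower it.

```bash
python3 -m pendant '[[[0,0,0,0,0,0.015,0.2],[0,0,0,0,0,0.035,0.2],[0,0,0,0,0,0.055,0.2],[0,0,0,0,0,0.072,0.2],[0,0,0,0,0,0.084,0.2],[0,0,0,0,0,0.091,0.2],[0,0,0,0,0,0.095,0.2],[0,0,0,0,0,0.097,0.2],[0,0,0,0,0,0.098,0.2],[0,0,0,0,0,0.099,0.2],[0,0,0,0,0,0.099,0.2],[0,0,0,0,0,0.099,0.2]]]'
```

```text
time: 15.28
ee_pos: [0.4457, 0.017, 0.0727]
ee_rot: [1.0, 0.0, 0.0, 0.0]
contact_force: [0.3, -0.1, -0.9]
width: 0.038
gripper_force: 40.6
```

```bash
python3 -m pendant '[[[0,0,0,0,0,0.001,0.2],[0,0,0,0,0,0.001,0.2]]]'
```

```text
time: 15.45
ee_pos: [0.4456, 0.0169, 0.0714]
ee_rot: [1.0, 0.0, 0.0, 0.0]
contact_force: [0.1, 0.4, -1.0]
width: 0.0385
gripper_force: 40.6
```

```bash
python3 -m pendant '[[[0,0,0,0,0,0.001,0.2],[0,0,0,0,0,0.001,0.2]]]'
```

```text
time: 15.62
ee_pos: [0.4458, 0.0169, 0.0706]
ee_rot: [1.0, 0.0, 0.0, 0.0]
contact_force: [-1.7, -0.0, 6.2]
width: 0.0383
gripper_force: 41.3
```

Contact. I'll release and rise straight up.

```bash
python3 -m pendant '[[[0,0,0,0,0,0,0.75],[0,0,0,0,0,0,0.75],[0,0,0,0,0,0,0.75],[0,0,0,0,0,0,0.75],[0,0,0,0,0,-0.005,0.75],[0,0,0,0,0,-0.015,0.75],[0,0,0,0,0,-0.035,0.75],[0,0,0,0,0,-0.065,0.75],[0,0,0,0,0,-0.095,0.75],[0,0,0,0,0,-0.125,0.75],[0,0,0,0,0,-0.14,0.75],[0,0,0,0,0,-0.14,0.75]]]'
python3 - <<'E'
from m import *
fit('wrist',['beaker'],'w6.png',z0=.008);fit('wrist',['cup'],z0=.004);fit('wrist',['bowl','mug']);fit('side',['beaker'],'d6.png',z0=.008)
a=cv2.imread('pics/d6.png')[130:260,250:380];b=cv2.imread('pics/w6.png')
cv2.imwrite('pics/c6.png',np.hstack([cv2.resize(a,(400,400),interpolation=2),b[:,120:520]]))
E
```

```text
time: 16.62
ee_pos: [0.4466, 0.0169, 0.2136]
ee_rot: [1.0, 0.0, 0.003, 0.0]
contact_force: [0.8, -1.1, -0.2]
width: 0.0638
gripper_force: 0.0
wrist beaker 0.73 [0.4453 0.0164] iou 0.968 [302. 164. 350. 221.]
wrist cup 0.86 [0.4458 0.0172] iou 0.499 [288. 145. 362. 226.]
wrist bowl 0.81 [0.4464 0.0174] iou 0.681 [252. 107. 393. 247.]
wrist mug 0.98 [0.4797 0.1321] iou 0.844 [148. 107. 244. 178.]
side beaker 0.72 [ 0.4631 -0.0496] iou 0.47 [310. 174. 326. 191.]
```

View pics/c6.png

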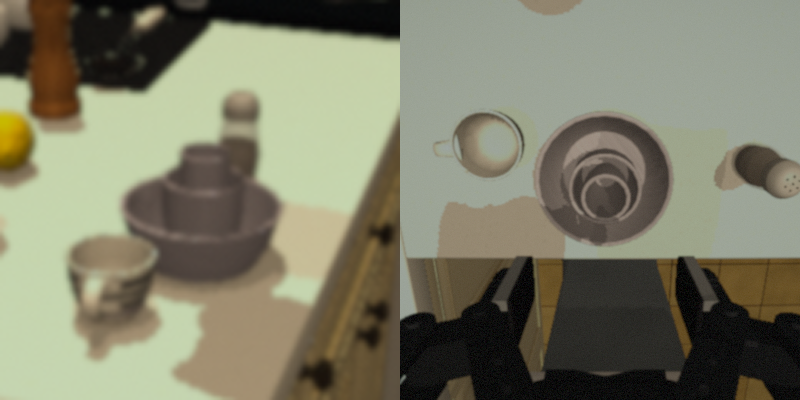

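All three vessels are nested upright and concentric, the mug has not moved, and the gripper is clear.

```bash
python3 -m pendant '[[[0,0,0,0,0,0,0.75],[0,0,0,0,0,0,0.75]]]' >/dev/null; python3 -c "
from rig import *
print(hand_in())"
```

```text
the job is handed in; nothing more can be done
None
```

The job is handed in, though no verdict came back: in the last pictures the cup stood in the bowl and the beaker in the cup, all upright, with the mug undisturbed and the gripper clear, after about 17 s of the 58 s allowed.

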